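# Switch the grinding bench on in order

### The job

Start up the grinding bench in its safe order with the push switches standing on the bench: press the square cap (dust extraction) first, then the round domed cap (lamp), then the long bar cap (grinder). Press each one lightly with closed fingertips until its cap is about half-way down or more, where it stays; do not press the spare switch with the small round button. Do not pick up or shove the switches or any of the other things.

Things in the scene. Friction and masses are not known exactly. Their poses are not given: they have to be found in the camera images.
- extractor_switch: push switch for: dust extraction. Loose light-grey box 80 x 80 mm, lid 46 mm above the bench, 0.8 kg, on rubber feet, with one black cap in the middle of its lid: a flat square cap, 36 x 36 mm. Origin at the centre of its underside, z up; a 12 mm black gland plug sticks out of its +x side
- square_cap_top (a point): centre of the top face of this cap (a flat square cap, 36 x 36 mm); 85 mm above the bench when up, it moves with the cap. The cap is 14 mm thick
- square_cap (a joint): travel of this cap: 0 up, 0.020 m fully down, on a hard stop. It slides straight down against 3.3 N at first, rising to 6.2 N at the bottom, and stays where it is left; the switch is on beyond 0.006 m. Over 25 N on it is too hard
- lamp_switch: push switch for: bench lamp. Loose light-grey box 80 x 80 mm, lid 46 mm above the bench, 0.8 kg, on rubber feet, with one black cap in the middle of its lid: a round domed mushroom cap, 42 mm across. Origin at the centre of its underside, z up; a 12 mm black gland plug sticks out of its +x side
- dome_cap_top (a point): centre of the top face of this cap (a round domed mushroom cap, 42 mm across); 85 mm above the bench when up, it moves with the cap. The cap is 14 mm thick
- dome_cap (a joint): travel of this cap: 0 up, 0.020 m fully down, on a hard stop. It slides straight down against 3.3 N at first, rising to 6.2 N at the bottom, and stays where it is left; the switch is on beyond 0.006 m. Over 25 N on it is too hard
- grinder_switch: push switch for: grinder. Loose light-grey box 80 x 80 mm, lid 46 mm above the bench, 0.8 kg, on rubber feet, with one black cap in the middle of its lid: a long flat bar cap, 60 mm along the box's y by 20 mm along its x. Origin at the centre of its underside, z up; a 12 mm black gland plug sticks out of its +x side
- bar_cap_top (a point): centre of the top face of this cap (a long flat bar cap, 60 mm along the box's y by 20 mm along its x); 85 mm above the bench when up, it moves with the cap. The cap is 14 mm thick
- bar_cap (a joint): travel of this cap: 0 up, 0.020 m fully down, on a hard stop. It slides straight down against 3.3 N at first, rising to 6.2 N at the bottom, and stays where it is left; the switch is on beyond 0.006 m. Over 25 N on it is too hard
- spare_switch: push switch for: spare, not to be pressed. Loose light-grey box 80 x 80 mm, lid 46 mm above the bench, 0.8 kg, on rubber feet, with one black cap in the middle of its lid: a small round flat button, 18 mm across. Origin at the centre of its underside, z up; a 12 mm black gland plug sticks out of its +x side
- small_cap_top (a point): centre of the top face of this cap (a small round flat button, 18 mm across); 85 mm above the bench when up, it moves with the cap. The cap is 14 mm thick
- small_cap (a joint): travel of this cap: 0 up, 0.020 m fully down, on a hard stop. It slides straight down against 3.3 N at first, rising to 6.2 N at the bottom, and stays where it is left; the switch is on beyond 0.006 m. Over 25 N on it is too hard
- wood_block_1: bystander, loose: small wooden block 45x70x21 mm; origin at the centre of its underside
- sanding_block: bystander, loose: brown sanding block 63x116x31 mm; origin at the centre of its underside
- bolt_0: bystander, loose: steel bolt 13x46x15 mm; origin at the centre of its underside
- insulating_tape: bystander, loose: black tape roll 58 mm across, 18 mm high; origin at the centre of its underside
- tall_block (a point): middle of the top of a fixed upright brown cardboard box (never moves), about 60 mm along x and 90 mm along y, 120 mm tall: the tallest thing among the switches. Other fixed clutter of the bench, up to 150 mm tall, stands round the work; 0.2 m above the bench the fingertips are clear of everything there.
- below_socket (a point): bench-top point, a marker only. 0.15 m nearer the robot than it (straight along -x), high up, a fixed power socket hangs on its cord: about 80 x 100 mm across, its underside 0.66 m above the bench, the cord above it. Elbow and forearm must swing past without bumping it, for example folded back over the base, with all that reaches out there below it

How it is judged:
On the way, in this order (a step that is already met when the one before it is completed fails the run):
1. square cap pressed down first (value of joint square_cap above 0.006 m), for 0.1 s.
2. domed cap pressed down second (value of joint dome_cap above 0.006 m), for 0.1 s.
3. bar cap pressed down third (value of joint bar_cap above 0.006 m), for 0.1 s.
At the end, for the whole second after the job is handed in: The square, domed and bar caps are each down by at least 5.5 mm of their 20 mm travel and stay there, the small round button is up (less than 2 mm down), and all four switches stand upright on the bench at rest within 25 mm of where they stood (value of joint each of square_cap, dome_cap, bar_cap above 0.0055 m and value of joint small_cap below 0.002 m and distance of each of extractor_switch, lamp_switch, grinder_switch, spare_switch from where it was at the start of the episode below 0.025 m and height (world z) of each of extractor_switch, lamp_switch, grinder_switch, spare_switch below 0.012 m and angle between each of extractor_switch, lamp_switch, grinder_switch, spare_switch's own z axis and vertical below 0.1 rad and linear speed of each of extractor_switch, lamp_switch, grinder_switch, spare_switch below 0.02 m/s); the robot touches nothing.
It fails at once if the domed cap goes down before the square cap is on, or the bar cap before the domed cap is on ((value of joint dome_cap above 0.003 m and value of joint square_cap below 0.005 m) or (value of joint bar_cap above 0.003 m and value of joint dome_cap below 0.005 m)).
It fails at once if the spare switch's small button is pressed (value of joint small_cap above 0.002 m).
It fails at once if a switch is pressed with more than 25 N (contact force between any of the arm, the fingers and extractor_switch above 25 N or contact force between any of the arm, the fingers and lamp_switch above 25 N or contact force between any of the arm, the fingers and grinder_switch above 25 N or contact force between any of the arm, the fingers and spare_switch above 25 N).
It fails at once if a switch is lifted, tipped or shifted more than 25 mm (height (world z) of any of extractor_switch, lamp_switch, grinder_switch, spare_switch above 0.012 m or angle between any of extractor_switch, lamp_switch, grinder_switch, spare_switch's own z axis and vertical above 0.2 rad or distance of any of extractor_switch, lamp_switch, grinder_switch, spare_switch from where it was at the start of the episode above 0.025 m).
It fails at once if a bystander is moved more than 30 mm (distance of any of wood_block_1, sanding_block, bolt_0, insulating_tape from where it was at the start of the episode above 0.03 m).
It also fails if it takes over 53 s, if anything falls off the work surface, if the arm or the gripper's body presses on something with over 40 N, if the wrist force passes 120 N, or if a joint passes its speed limit or range.

### The arm

A 6-joint arm with a two-finger parallel gripper is mounted at the origin on the work surface; the furniture and walls round the work are solid. World frame = base frame: x ahead of the robot, y to its left, z up, the work surface at z = 0. Lengths are in m, angles in rad, forces in N, time in s.
With the tool pointing down it reaches from about 0.35 to 1 m from the base axis. Payload 7.1 kg.
Tool frame: the origin (TCP) lies at the very end of the fingers, on their centre line; the grasp point (between the pads) lies 19 mm behind it; z points along the fingers, y is the line along which they close (so a half turn about z gives the same grasp; the last joint's range is limited). The gripper opens to 85 mm and grips with 20 to 120 N. Pads are 22 mm wide; open, the fingers measure 114 mm over their backs; the gripper's body (76 mm by 85 mm) begins 54 mm behind the grasp point. The pads swing forward as they close: fully open they stand 13 mm farther back than shut.
Start: joints at [1.195, 0.423, 1.63, -0, 1.089, -0.019], TCP at [0.218, 0.586, 0.231] pointing down, gripper open.
Joint ranges: [-3, 3], [-0.9, 2.11], [0.09, 2.58], [-1.31, 4.45], [0.11, 2.69], [-2.54, 2.54]. Speed limits (rad/s): [2.39, 2.39, 3.01, 3.14, 3.14, 3.14].

### API

Orientations are given as [roll, pitch, yaw] about the fixed x, y, z axes, in that order (R = Rz(yaw) Ry(pitch) Rx(roll)).
In Python, from workcell import env gives the robot as it stands.
- The arm moves only by the tool inch_along, called after "Call:" as a command line: name --argument value ..., lists and objects as JSON in quotes. Schema: {"type":"object","properties":{"rows":{"type":"array","items":{"type":"array","prefixItems":[{"type":"array","items":{"type":"number"},"minItems":3,"maxItems":3},{"type":"array","items":{"type":"number"},"minItems":3,"maxItems":3},{"type":"number"}],"minItems":3,"maxItems":3},"minItems":1,"maxItems":8},"only":{"type":"string"},"quiet":{"type":"boolean"},"lines":{"type":"string"}},"required":["rows"],"additionalProperties":false}. rows is a list of rows, 1 to 8 of them, each written [[rx, ry, rz], [dx, dy, dz], opening]: a rotation vector rx, ry, rz in units of 0.2 rad, then dx, dy, dz in mm, then the finger opening in m; each row is the pose to reach, as a shift and turn from the pose commanded when the call began, along the tool's axes at that moment; what a row does not reach only later rows make up. A row lasts 1/8 s, in which the tool goes at most 0.0625 m and 0.188 rad, less where a joint would pass 70% of its speed; a pose out of reach is approached as far as the arm can. The fingers move at their own pace and stop on an object; the grip force is fixed at half the most. Time passes only in rows, so rows that do not move let the fingers close. The tool returns the time, the measured TCP pose, the force, the opening and the grip force at its end. only (a regular expression) keeps the lines of the reply that match it, lines (a string "A,B") keeps lines A to B, and quiet returns only ok. Input that does not fit is refused with a message, and nothing moves.
- env.sense(): the state, without advancing time (a new reading comes with each control period).
- env.get_image(name): name is "side" or "top"; returns a dict with "color" (384x512x3 uint8, red, green, blue), "fx", "fy", "cx", "cy" (pixels), "k1" (the pictures are not rectified: a ray, as slopes to the right and down, at radius r is drawn at 1 + k1 r^2 times it, then the intrinsics apply), "R" (3x3) and "t" (3): a world point X has camera coordinates R X + t. Camera axes: x right, y down, z forward; pixel columns grow to the right and rows downward; lengths in m; the calibration is good to about 2 mm. A picture is of the moment at which its call begins. There is no depth.
- env.close_job(): hands the job in; it is judged then, once.
The state is a dict: "t": time; "qpos": joint angles; "joint_velocities": joint speeds; "joint_torque": joint torques, N m; "ee_pos": TCP position; "orientation": TCP orientation; "contact_force": force on the tool from outside, world axes, zero at the start; "moment": the same for the moment, N m; "gripper_width": finger opening in m; "grip_force": force on a finger pad.
Only numpy, scipy, OpenCV 4.12 (cv2) and the standard library are available. Lean on these libraries where they do the work, as an engineer would, in place of code of your own. Each camera call takes 0.05 s, during which the arm holds its last target. There are 200 camera calls.

## Working session

There is one attempt and no reset: what is moved stays moved. The work goes in short steps, Python scripts to look and compute and a tool call to move; the robot and the scene stay as the last step left them, time stands still between calls to the robot, and variables do not carry over. Pictures are saved under pics/ and viewed, at most 10 in all, crops included, and the job is handed in when it is done.

```bash
ls; mkdir -p pics
```

Run:
```python
from workcell import env
import cv2
for n in("top","side"):
    d=env.get_image(n); cv2.imwrite(f"pics/{n}0.png",cv2.resize(d["color"][:,:,::-1],(800,600),interpolation=cv2.INTER_CUBIC))
    print({k:d[k] for k in d if k!="color"})
print(env.sense())
```

```text
pics
workcell.py
{'fx': 361.9521054293355, 'fy': 361.9521054293355, 'cx': 259.35883514475523, 'cy': 192.0919277932698, 'k1': -0.028369623775062677, 'R': array([[-0.02924862, -0.99918801, -0.02770981],
       [-0.99459126,  0.0318557 , -0.09886074],
       [ 0.09966319,  0.02466839, -0.9947154 ]]), 't': array([0.02198174, 0.53791115, 0.90456568])}
{'fx': 419.9453399979837, 'fy': 419.9453399979837, 'cx': 250.41549703675875, 'cy': 185.1421147369266, 'k1': -0.13170578689949355, 'R': array([[ 0.95295733, -0.30282546,  0.01300268],
       [-0.14014626, -0.4782502 , -0.8669693 ],
       [ 0.26875891,  0.82436248, -0.49819189]]), 't': array([-0.49330191,  0.14362893,  0.96867705])}
{'t': 0.1, 'qpos': array([ 1.19498632e+00,  4.23745718e-01,  1.63063341e+00,  1.25664426e-05,
        1.08863614e+00, -1.90138349e-02]), 'joint_velocities': array([ 0.00170361, -0.00080295, -0.00063047,  0.00100148,  0.00017719,
       -0.00027048]), 'joint_torque': array([ 2.14350025e-04, -5.58427262e+01, -2.82442921e+01, -4.27312193e-05,
        3.01847307e-03, -4.65328367e-05]), 'ee_pos': array([0.2180878 , 0.58516527, 0.23062733]), 'orientation': array([-3.14017050e+00, -3.81712896e-05,  2.78479062e+00]), 'contact_force': array([-0.43834075, -0.02769797, -0.26682847]), 'moment': array([-0.01256321,  0.05238069, -0.03520698]), 'grip_force': 0.0, 'gripper_width': 0.08557658747636672}
```

View pics/top0.png

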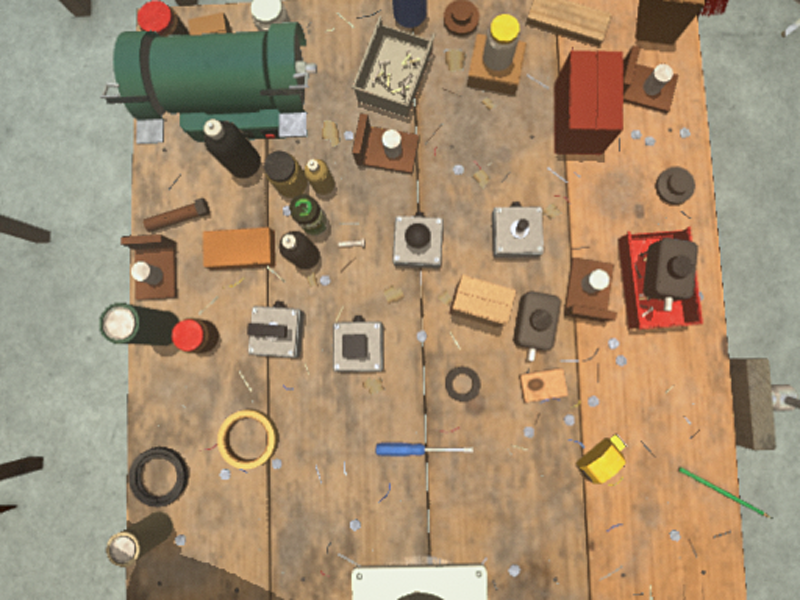

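View pics/side0.png

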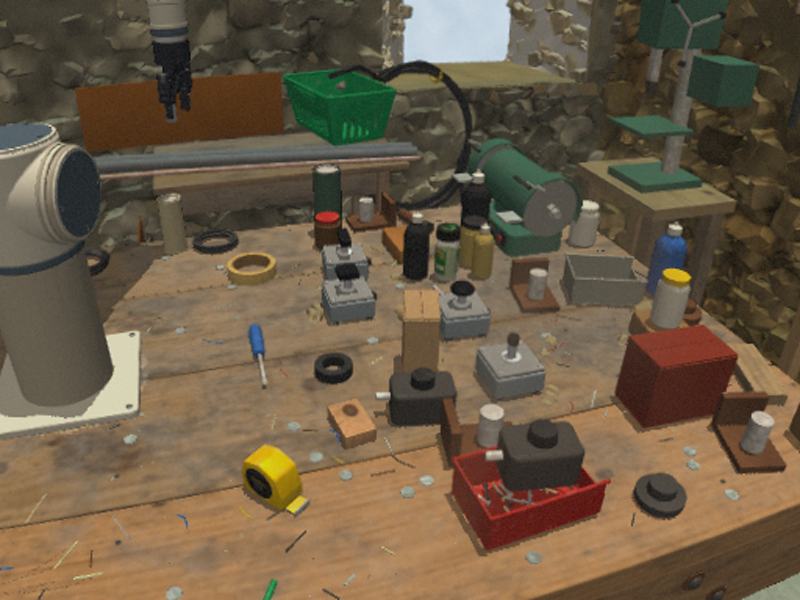

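Create h.py:
```python
import numpy as np,cv2
from workcell import env
def K(d): return np.array([[d["fx"],0,d["cx"]],[0,d["fy"],d["cy"]],[0,0,1]]),np.array([d["k1"],0,0,0,0])
def back(d,uv,z):
    k,c=K(d); p=cv2.undistortPoints(np.array([[uv]],float),k,c)[0,0]
    r=d["R"].T@np.array([p[0],p[1],1]); C=-d["R"].T@d["t"]
    return C+r*(z-C[2])/r[2]
def proj(d,X):
    k,c=K(d); return cv2.projectPoints(np.array([X],float),cv2.Rodrigues(d["R"])[0],d["t"],k,c)[0][0,0]
```

Run:
```python
from h import *
d=env.get_image("top"); s=env.get_image("side")
print(-d["R"].T@d["t"],-s["R"].T@s["t"])
for n,p in dict(square=(355,346),dome=(417,236),bar=(267,330),small=(520,227),).items():
    X=back(d,(p[0]*.64-.18,p[1]*.64-.18),.085); print(n,X,proj(s,X)/.64)
a=cv2.resize(d["color"][115:255,150:360,::-1],(800,533),interpolation=cv2.INTER_CUBIC)
b=cv2.resize(s["color"][140:260,195:355,::-1],(800,600),interpolation=cv2.INTER_CUBIC)
cv2.imwrite("pics/tc.png",a);cv2.imwrite("pics/sc.png",b)
```

```text
[ 0.44549276 -0.01748583  0.95357282] [ 0.22988414 -0.87923482  0.61352317]
square [0.46467984 0.08372203 0.085     ] [347.5334649  268.66571458]
dome [ 0.63298586 -0.01681078  0.085     ] [461.53699309 282.78838247]
bar [0.49336529 0.2199911  0.085     ] [344.44462074 234.13163721]
small [ 0.64170517 -0.17761389  0.085     ] [509.94875466 333.80993843]
```

View pics/tc.png

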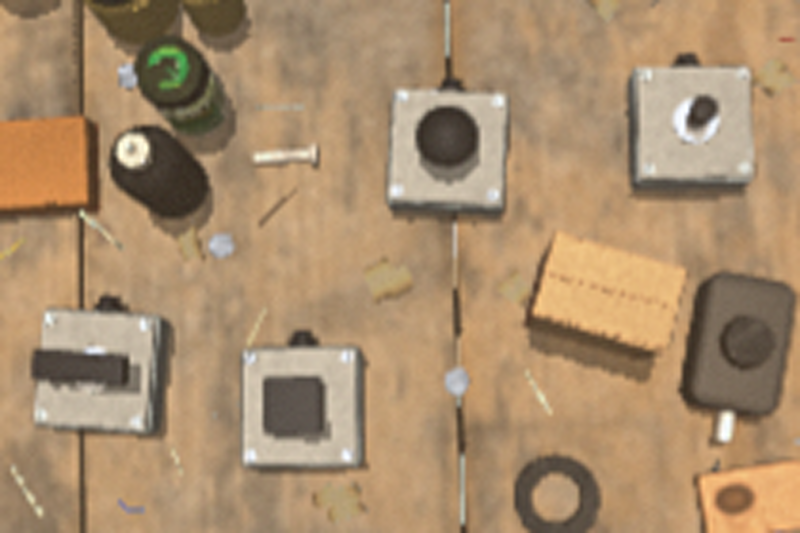

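View pics/sc.png

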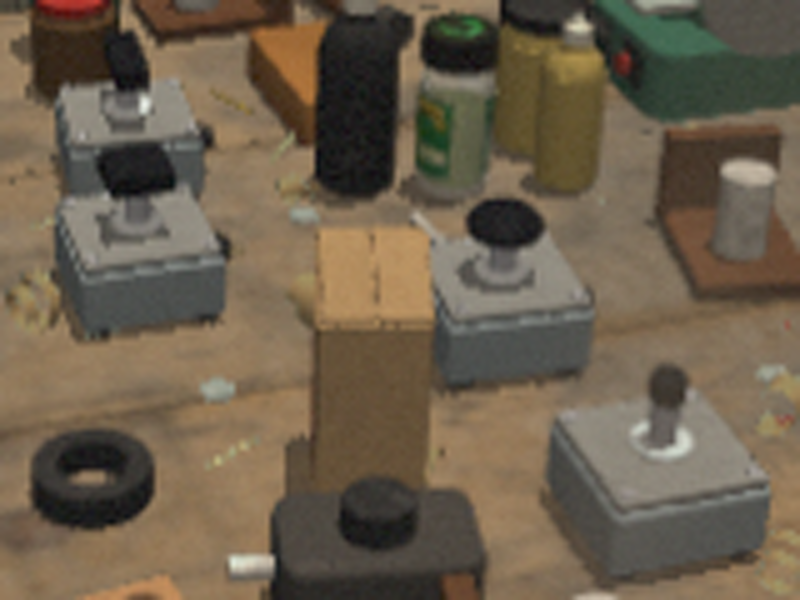

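The top crop shows the square cap centred at (293,406), the dome at (447,136) and the bar at (80,367), with the spare button at (704,110). The side crop agrees: square cap (138,167), dome (505,222), bar (127,60). The cardboard box stands between the square and spare switches, close to the dome switch.

Add to h.py:
```python
from scipy.spatial.transform import Rotation as Ro
def todelta(X,s=None):
    s=s or env.sense(); return np.round(Ro.from_euler("xyz",s["orientation"]).inv().apply(np.array(X)-s["ee_pos"]),4)
```

Run:
```python
from h import *
d=env.get_image("top")
for n,p in dict(square=(293,406),dome=(447,136),bar=(80,367),small=(704,110)).items():
    print(n,back(d,(150+p[0]*.2625-.37,115+p[1]*.2625-.37),.085))
print("bottle",back(d,(150+130*.2625,115+145*.2625),.12))
print(todelta((.155,.415,.231)), todelta((.462,.084,.2)))
```

```text
square [0.46484525 0.08486875 0.085     ]
dome [ 0.6342777  -0.01750426  0.085     ]
bar [0.49349751 0.22016158 0.085     ]
small [ 0.64550848 -0.18220664  0.085     ]
bottle [0.62712992 0.17784666 0.12      ]
[-3.000e-04 -1.818e-01  1.000e-04] [-0.4036 -0.3847  0.0312]
```

The rows are not in the units I measure in: shifts go in mm and turns go in units of 0.2 rad. I convert before sending: -0.18 m is -180, -0.135 m is -135.

Call:
inch_along --rows '[[[0, 0, 0], [0, -45, 0], 0], [[0, 0, 0], [0, -90, 0], 0], [[0, 0, 0], [0, -135, 0], 0], [[0, 0, 0], [0, -180, 0], 0], [[0, 0, 0], [0, -180, 0], 0], [[0, 0, 0], [0, -180, 0], 0]]'

```text
t: 1.0
ee_pos: [0.1558, 0.418, 0.2319]
orientation: [3.14, 0.0, 2.785]
contact_force: [-0.1, -0.3, -0.0]
gripper_width: -0.0
grip_force: 0.0
```

```bash
python3 -c "
from h import *
s=env.sense();print(s['qpos'],s['contact_force'],s['gripper_width'],todelta((.465,.085,.2)))"
```

```text
[ 1.18732035e+00  1.55316520e-01  2.01010678e+00 -1.30896120e-05
  9.74206368e-01 -2.66608797e-02] [-0.08461139 -0.34531134 -0.00740535] -4.4482587235618854e-05 [-0.406  -0.2041  0.0315]
```

Call:
inch_along --rows '[[[0, 0, 0], [-40, -20, 0], 0], [[0, 0, 0], [-80, -40, 0], 0], [[0, 0, 0], [-120, -60, 0], 0], [[0, 0, 0], [-160, -80, 0], 0], [[0, 0, 0], [-200, -100, 0], 0], [[0, 0, 0], [-200, -100, 0], 0]]'

```text
t: 1.75
ee_pos: [0.3106, 0.2528, 0.2316]
orientation: [3.141, 0.001, 2.78]
contact_force: [-0.2, 0.1, 0.2]
gripper_width: 0.0004
grip_force: 0.0
```

```bash
python3 -c "
from h import *
s=env.sense();print(s['qpos'],s['contact_force'],todelta((.465,.085,.2)))"
```

```text
[ 6.53656323e-01  8.28305611e-02  2.09708212e+00 -3.41320867e-04
  9.60525082e-01 -5.55781716e-01] [-0.17694528  0.14986595  0.15280151] [-0.2037 -0.1024  0.0317]
```

In the tool's units: -0.204 m is -204, -0.15 m is -150.

Call:
inch_along --rows '[[[0, 0, 0], [-50, -25, 0], 0], [[0, 0, 0], [-100, -50, 0], 0], [[0, 0, 0], [-150, -75, 0], 0], [[0, 0, 0], [-204, -102, 20], 0], [[0, 0, 0], [-204, -102, 60], 0], [[0, 0, 0], [-204, -102, 100], 0], [[0, 0, 0], [-204, -102, 100], 0]]'

```text
t: 2.62
ee_pos: [0.462, 0.0871, 0.1289]
orientation: [-3.139, -0.005, 2.785]
contact_force: [-0.4, 0.7, 0.3]
gripper_width: 0.0002
grip_force: 0.0
```

```bash
python3 -c "
from h import *
s=env.sense();print(s['qpos'],s['contact_force'],todelta((.465,.085,.095)))
d=env.get_image('top')
cv2.imwrite('pics/t2.png',cv2.resize(d['color'][115:265,150:360,::-1],(800,571),interpolation=cv2.INTER_CUBIC))"
```

```text
[ 1.60848473e-01  3.62893482e-01  2.03345218e+00  2.48349217e-04
  7.51288255e-01 -1.05373109e+00] [-0.437497    0.67045546  0.32308044] [-0.0037 -0.0008  0.0339]
```

View pics/t2.png

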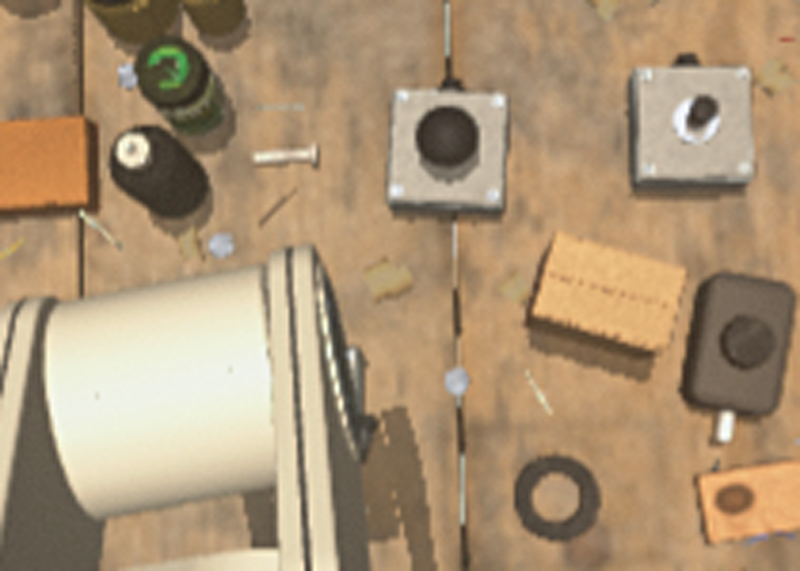

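The arm covers the square switch from above. The other switches, and the box at (608,290), are where they were.

In the tool's units: -0.003 m is -3, 0.034 m is 34.

Call:
inch_along --rows '[[[0, 0, 0], [-3, 0, 15], 0], [[0, 0, 0], [-3, 0, 30], 0], [[0, 0, 0], [-3, 0, 34], 0], [[0, 0, 0], [-3, 0, 34], 0], [[0, 0, 0], [-3, 0, 34], 0]]'

```text
t: 3.3
ee_pos: [0.4664, 0.0856, 0.0976]
orientation: [3.141, 0.001, 2.785]
contact_force: [-0.2, 0.3, 0.1]
gripper_width: 0.0002
grip_force: 0.0
```

```bash
python3 -c "
from h import *
s=env.sense();print(s['contact_force'],todelta((.465,.085,.073)))"
```

```text
[-0.2442914   0.29620593  0.11305572] [ 0.0012 -0.001   0.0246]
```

Call:
inch_along --rows '[[[0, 0, 0], [0, 0, 4], 0], [[0, 0, 0], [0, 0, 8], 0], [[0, 0, 0], [0, 0, 12], 0], [[0, 0, 0], [0, 0, 15], 0], [[0, 0, 0], [0, 0, 18], 0], [[0, 0, 0], [0, 0, 18], 0]]'

```text
t: 4.05
ee_pos: [0.4661, 0.0855, 0.0791]
orientation: [-3.141, -0.0, 2.785]
contact_force: [-0.4, -0.4, 1.0]
gripper_width: 0.0001
grip_force: 0.0
```

```bash
python3 -c "
from h import *
s=env.sense();print(s['contact_force'],todelta((.465,.085,.073)))"
```

```text
[-0.40417473 -0.36672033  0.95778665] [ 0.0009 -0.0009  0.0061]
```

Call:
inch_along --rows '[[[0, 0, 0], [0, 0, 3], 0], [[0, 0, 0], [0, 0, 6], 0]]'

```text
t: 4.3
ee_pos: [0.4663, 0.0856, 0.0733]
orientation: [3.142, 0.0, 2.785]
contact_force: [-2.2, -0.3, 6.3]
gripper_width: -0.0
grip_force: 2.4
```

Call:
inch_along --rows '[[[0, 0, 0], [0, 0, 3], 0]]'

```text
t: 4.42
ee_pos: [0.4662, 0.0855, 0.0702]
orientation: [3.142, 0.0, 2.785]
contact_force: [-1.5, -0.4, 5.8]
gripper_width: -0.0
grip_force: 2.6
```

Call:
inch_along --rows '[[[0, 0, 0], [0, 0, -20], 0], [[0, 0, 0], [0, 0, -60], 0], [[0, 0, 0], [0, 0, -100], 0], [[0, 0, 0], [0, 0, -130], 0], [[0, 0, 0], [0, 0, -130], 0]]'

```text
t: 5.05
ee_pos: [0.4677, 0.0858, 0.2021]
orientation: [3.139, 0.004, 2.785]
contact_force: [1.5, -1.0, -0.0]
gripper_width: -0.0003
grip_force: 0.0
```

```bash
python3 -c "
from h import *
s=env.sense();print(s['qpos'],todelta((.634,-.0175,.2)))
d=env.get_image('side')
cv2.imwrite('pics/s2.png',cv2.resize(d['color'][130:250,195:355,::-1],(800,600),interpolation=cv2.INTER_CUBIC))"
```

```text
[ 1.56375189e-01  2.43059963e-01  1.97967754e+00  1.48629817e-05
  9.14040381e-01 -1.05763493e+00] [-0.1919 -0.0387  0.0029]
```

View pics/s2.png

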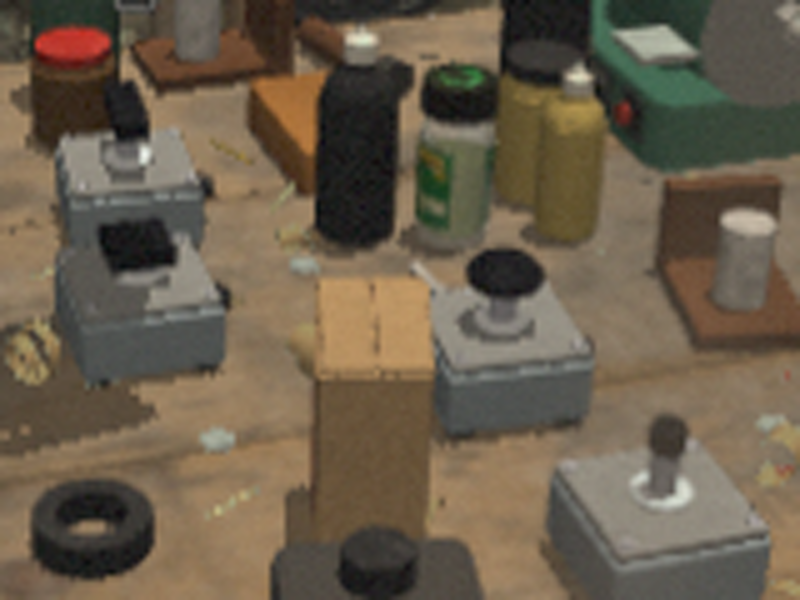

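The square cap has dropped about 28 crop pixels, to (138,245), roughly 14 mm. Nothing else has moved.

Call:
inch_along --rows '[[[0, 0, 0], [-40, -8, 0], 0], [[0, 0, 0], [-80, -16, 0], 0], [[0, 0, 0], [-120, -24, 0], 0], [[0, 0, 0], [-160, -32, 0], 0], [[0, 0, 0], [-192, -39, 0], 0], [[0, 0, 0], [-192, -39, 40], 0], [[0, 0, 0], [-192, -39, 70], 0], [[0, 0, 0], [-192, -39, 70], 0]]'

```text
t: 6.1
ee_pos: [0.6295, -0.018, 0.1259]
orientation: [-3.139, -0.008, 2.785]
contact_force: [0.0, 0.3, 0.3]
gripper_width: 0.0002
grip_force: 0.0
```

```bash
python3 -c "
from h import *
s=env.sense();print(s['qpos'],todelta((.634,-.0175,.097)))"
```

```text
[-4.75028693e-02  5.62287056e-01  1.67866704e+00 -1.19657546e-05
  9.08845527e-01 -1.26138579e+00] [-0.0043  0.0021  0.0289]
```

In the tool's units: 0.032 m is 32, 0.028 m is 28.

Call:
inch_along --rows '[[[0, 0, 0], [0, 0, 15], 0], [[0, 0, 0], [0, 0, 28], 0], [[0, 0, 0], [0, 0, 32], 0], [[0, 0, 0], [0, 0, 32], 0], [[0, 0, 0], [0, 0, 32], 0]]'

```text
t: 6.72
ee_pos: [0.6329, -0.0181, 0.0989]
orientation: [3.141, 0.001, 2.785]
contact_force: [1.5, -0.7, -0.2]
gripper_width: -0.0002
grip_force: 0.0
```

```bash
python3 -c "
from h import *
print(todelta((.634,-.0175,.072)))"
```

```text
[-0.0008  0.0009  0.0269]
```

Call:
inch_along --rows '[[[0, 0, 0], [0, 0, 5], 0], [[0, 0, 0], [0, 0, 10], 0], [[0, 0, 0], [0, 0, 14], 0], [[0, 0, 0], [0, 0, 17], 0], [[0, 0, 0], [0, 0, 20], 0], [[0, 0, 0], [0, 0, 23], 0], [[0, 0, 0], [0, 0, 26], 0]]'

```text
t: 7.6
ee_pos: [0.6324, -0.0181, 0.0723]
orientation: [-3.142, -0.0, 2.785]
contact_force: [-2.0, 0.3, 4.2]
gripper_width: -0.0001
grip_force: 2.5
```

Call:
inch_along --rows '[[[0, 0, 0], [0, 0, 2], 0]]'

```text
t: 7.72
ee_pos: [0.6324, -0.0181, 0.0702]
orientation: [-3.142, -0.0, 2.785]
contact_force: [-2.6, 0.4, 5.2]
gripper_width: -0.0001
grip_force: 2.6
```

In the tool's units: -0.13 m is -130, -0.1 m is -100.

Call:
inch_along --rows '[[[0, 0, 0], [0, 0, -20], 0], [[0, 0, 0], [0, 0, -60], 0], [[0, 0, 0], [0, 0, -100], 0], [[0, 0, 0], [0, 0, -130], 0], [[0, 0, 0], [0, 0, -130], 0]]'

```text
t: 8.35
ee_pos: [0.6347, -0.0182, 0.2044]
orientation: [3.139, 0.007, 2.785]
contact_force: [-0.1, 1.1, 0.2]
gripper_width: 0.0
grip_force: 0.0
```

```bash
python3 -c "
from h import *
s=env.sense();print(s['qpos'],todelta((.46,.06,.2)),todelta((.4935,.220,.2)))
d=env.get_image('side')
cv2.imwrite('pics/s3.png',cv2.resize(d['color'][130:250,195:355,::-1],(800,600),interpolation=cv2.INTER_CUBIC))"
```

```text
[-4.74138789e-02  4.64468015e-01  1.63229302e+00 -1.34004043e-05
  1.03780900e+00 -1.26138571e+00] [0.191  0.0123 0.0031] [0.2155 0.1739 0.0033]
```

View pics/s3.png

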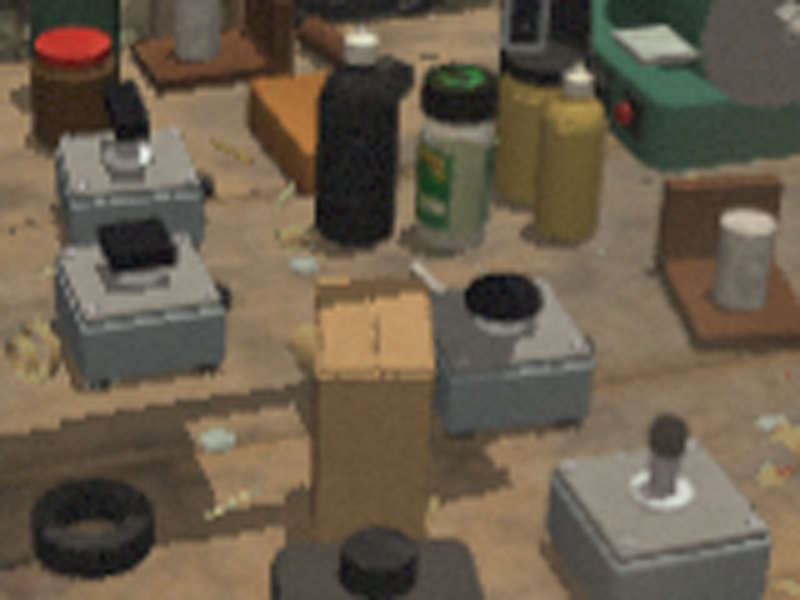

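The dome cap is now down at (503,296), and the square cap is still down at (138,245).

In the tool's units: 0.012 m is 12, 0.19 m is 190.

Call:
inch_along --rows '[[[0, 0, 0], [40, 2, 0], 0], [[0, 0, 0], [80, 5, 0], 0], [[0, 0, 0], [120, 8, 0], 0], [[0, 0, 0], [160, 10, 0], 0], [[0, 0, 0], [190, 12, 0], 0], [[0, 0, 0], [190, 12, 0], 0]]'

```text
t: 9.15
ee_pos: [0.4561, 0.06, 0.1994]
orientation: [-3.14, -0.003, 2.786]
contact_force: [-0.2, 0.3, 0.6]
gripper_width: -0.0004
grip_force: 0.0
```

```bash
python3 -c "
from h import *
s=env.sense();print(s['qpos'],s['contact_force'],todelta((.4935,.220,.2)))"
```

```text
[ 1.04824768e-01  2.28150772e-01  2.00857533e+00  6.27658098e-05
  9.07847924e-01 -1.11058923e+00] [-0.16667651  0.26089339  0.58953149] [ 0.0206  0.163  -0.0008]
```

Call:
inch_along --rows '[[[0, 0, 0], [5, 40, 0], 0], [[0, 0, 0], [10, 80, 0], 0], [[0, 0, 0], [15, 120, 0], 0], [[0, 0, 0], [21, 163, 0], 0], [[0, 0, 0], [21, 163, 0], 0]]'

```text
t: 9.78
ee_pos: [0.4973, 0.2218, 0.1997]
orientation: [3.141, 0.0, 2.787]
contact_force: [0.7, -0.8, -0.7]
gripper_width: 0.0
grip_force: 0.0
```

```bash
python3 -c "
from h import *
s=env.sense();print(s['qpos'],s['contact_force'],todelta((.4935,.220,.099)))"
```

```text
[ 3.97585580e-01  3.46287435e-01  1.83458485e+00  1.92019338e-04
  9.59918546e-01 -8.19089145e-01] [ 0.68640684 -0.76181361 -0.71365291] [ 0.003  -0.0031  0.1007]
```

In the tool's units: 0.1 m is 100, 0.09 m is 90.

Call:
inch_along --rows '[[[0, 0, 0], [1, -2, 30], 0], [[0, 0, 0], [1, -2, 60], 0], [[0, 0, 0], [1, -2, 90], 0], [[0, 0, 0], [1, -2, 100], 0], [[0, 0, 0], [1, -2, 100], 0], [[0, 0, 0], [1, -2, 100], 0]]'

```text
t: 10.52
ee_pos: [0.4951, 0.2181, 0.1013]
orientation: [3.141, 0.001, 2.785]
contact_force: [-0.0, -0.2, 0.2]
gripper_width: -0.0002
grip_force: 0.0
```

```bash
python3 -c "
from h import *
print(todelta((.4935,.220,.072)))"
```

```text
[0.0022 0.0012 0.0293]
```

Call:
inch_along --rows '[[[0, 0, 0], [1, 1, 5], 0], [[0, 0, 0], [2, 1, 10], 0], [[0, 0, 0], [2, 1, 15], 0], [[0, 0, 0], [2, 1, 19], 0], [[0, 0, 0], [2, 1, 22], 0], [[0, 0, 0], [2, 1, 25], 0], [[0, 0, 0], [2, 1, 28], 0]]'

```text
t: 11.4
ee_pos: [0.4927, 0.2198, 0.0722]
orientation: [3.142, -0.0, 2.785]
contact_force: [-2.2, 0.5, 5.1]
gripper_width: 0.0003
grip_force: 2.5
```

Call:
inch_along --rows '[[[0, 0, 0], [0, 0, 3], 0]]'

```text
t: 11.52
ee_pos: [0.4927, 0.2198, 0.0692]
orientation: [3.142, -0.0, 2.785]
contact_force: [-2.1, -0.0, 5.9]
gripper_width: 0.0
grip_force: 2.7
```

In the tool's units: -0.13 m is -130, -0.1 m is -100.

Call:
inch_along --rows '[[[0, 0, 0], [0, 0, -20], 0], [[0, 0, 0], [0, 0, -60], 0], [[0, 0, 0], [0, 0, -100], 0], [[0, 0, 0], [0, 0, -130], 0], [[0, 0, 0], [0, 0, -130], 0], [[0, 0, 0], [0, 0, -130], 0]]'

```text
t: 12.28
ee_pos: [0.4923, 0.2194, 0.1984]
orientation: [-3.141, -0.001, 2.785]
contact_force: [-1.0, 0.2, 0.8]
gripper_width: 0.0002
grip_force: 0.0
```

```bash
python3 -c "
from h import *
d=env.get_image('side')
cv2.imwrite('pics/s4.png',cv2.resize(d['color'][130:250,195:355,::-1],(800,600),interpolation=cv2.INTER_CUBIC))"
```

```text
(no output)
```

View pics/s4.png

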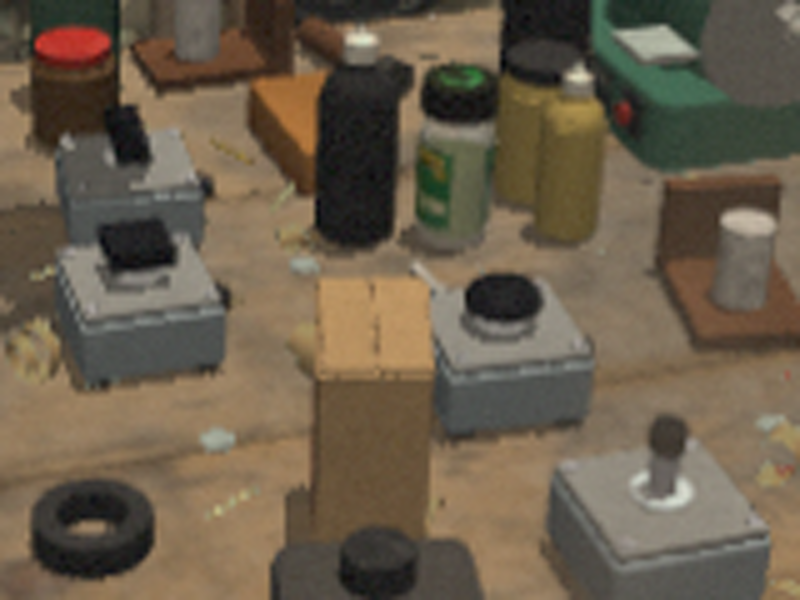

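The bar cap at (127,135), the square cap (138,245) and the dome (503,296) are all down. The spare button is up at (667,437), and every switch stands where it did.

```bash
python3 -c "
from workcell import env
print(env.close_job())"
```

```text
the job is handed in; nothing more can be done
None
```

I pressed the square, domed and bar caps in that order, with wrist force readings of about 6 N; the last picture showed all three down, the spare button up and nothing shifted, and I handed the job in at about 12 s (no verdict was returned).

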